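Level the marking-out plate with a wedge

TASK

The marking-out plate stands with its two far feet on the repair panel, so its near end, which has a single foot, hangs low. Slide the orange wedge thin end first under that foot and ease it in gently, without digging it into the bench top or shoving the plate along, until the bubble of the spirit level standing on the plate is centred between its two black lines; then let go and leave the wedge there, carrying the foot. Touch only the wedge: leave the plate, the level and everything else on the bench alone.

Things in the scene. Friction and masses are not known exactly. Their poses are not given: they have to be found in the camera images.
- wedge_grip (a point): Grip block at the thick end of the orange-painted steel levelling wedge (125 mm long, 420 g) lying flat on the bench: its centre, 12 mm above the wedge's underside. Ribbed block 35 mm long, 38 mm wide between flat sides, top 24 mm above the bench, butt face 17.5 mm behind this point. x points along the wedge to the thin end, y across, z up.
- wedge_tip (a point): Middle of the wedge's thin edge, at its underside; 107.5 mm from wedge_grip along x, same axes. 34 mm wide; 1.5 mm thick at the thin edge, the ramp rises evenly (1 in 5) over 70 mm to 15.5 mm, then runs level for 20 mm to the block. It stays by itself wherever it is left under load.
- low_foot (a point): Centre of the underside of the plate's single near foot, on the bare bench at the start: round, rubber, 37 mm across, underside flat for 8 mm, then sloping up 3.6 mm to 36 mm across, so the thin edge rides in under it at a push of 12 to 25 N. It carries 13 to 22 N and must rise 5 to 10 mm, not known beforehand. Axes as the plate's: push along +x. It lies 22 mm inside the plate's near edge.
- plate: Cast iron marking-out plate, 3.0 kg, loose, 200 (x) by 150 mm (y); top face 36 mm, skirt's lower edge 17 mm above the plane of its feet; handles stand out 22 mm from the long sides. Origin: its centre, in the plane of the feet. x points from the near, low end to the far end, z up. low_foot at x = -78 mm; far feet at x = 66, y = +-55 mm, on the panel. Pushed too hard it slides.
- far_end (a point): Point half-way between the undersides of the two far feet of the plate (x = +66 mm, y = 0 of the plate).
- level_center (a point): Middle of the spirit level standing loose on the plate, roughly along it: red, 150 mm long (x, to the far end), 26 wide, 41 high; the point is 20 mm above its underside. In a gap in the middle of its top lies the vial: green tube, 76 mm, with two black lines 12 mm either side of the middle and a white bubble 14 mm long, seen from above.
- bubble_mid (a point): Middle of the white bubble, 14 mm long, in the vial. Its x in the frame of level_center is the level's reading: 0 = centred; positive = towards the level's far end, the near end is low. 24 mm of travel is 0.01 rad of tilt, 1.44 mm of height at low_foot and so about 7 mm of wedge travel. It stops at +-29 mm, as at the start, and settles in 1 s after a move. Between the lines within +-4.8 mm.
- vblock_center (a point): Steel V-block on the plate, 50 x 40 x 34 mm; its centre. A bystander.
- table: The plywood bench top, its face at height 0. A hand that holds the wedge stiffly and pushes it along tends to dig it into the bench and jam it: keep the downward force small (a few N) as it goes in; the push itself is then 12 to 25 N.
- offcut_center (a point): Flat wood offcut, 120 x 45 x 18 mm, on the bench; its centre. A bystander.
- solvent: Amber bottle, 64 mm across, 190 mm high; origin at its underside. A bystander.
- grease: Red jar with black cap, 60 mm across, 80 mm high; origin at its underside. A bystander.
- screwdriver_grip (a point): Screwdriver, 200 mm long, lying; point in its red handle. A bystander.
- hammer_grip (a point): Hammer, 240 mm long, lying; point in its wooden handle. A bystander.

How it is judged:
By the outcome, as a careful person would: the job done as asked, in the order asked, and still so for the second after the job is handed in, with the robot touching nothing.
It also fails if it takes over 72 s, if anything falls off the work surface, if the arm or the gripper's body presses on something with over 40 N, if the wrist force passes 120 N, or if a joint passes its speed limit or range.

ROBOT

A 6-joint arm with a two-finger parallel gripper is mounted at the origin on the work surface. World frame = base frame: x ahead of the robot, y to its left, z up, the work surface at z = 0. Lengths are in m, angles in rad, forces in N, time in s.
With the tool pointing down it reaches from about 0.225 to 0.875 m from the base axis. Payload 3.4 kg.
Tool frame: the origin (TCP) lies midway between the tips of the shut fingers; the grasp point (between the pads) lies 19 mm behind it; z points along the fingers, y is the line along which they close (so a half turn about z gives the same grasp; the last joint's range is limited). The gripper opens to 85 mm and grips with 20 to 120 N. Pads are 22 mm wide; open, the fingers measure 114 mm over their backs; the gripper's body (76 mm by 85 mm) begins 54 mm behind the grasp point. The pads swing forward as they close: fully open they stand 13 mm farther back than shut.
Start: joints at [-1.461, 0.276, 1.505, -0, 1.361, -0.121], TCP at [0.132, -0.56, 0.231] pointing down, gripper open.
Joint ranges: [-2.89, 2.89], [-0.75, 2.08], [0.22, 2.7], [-1.18, 4.32], [0.11, 2.71], [-2.7, 2.7]. Speed limits (rad/s): [2.57, 2.57, 3.14, 3.14, 3.14, 3.14].

INTERFACE

Orientations are given as a unit quaternion [w, x, y, z].
In Python, from rig import * gives the robot as it stands.
- The arm moves only by the tool apply_moves, never from a script. Its argument "steps" is one flat list of numbers, 4 for each row, row after row: the shift along the world's x, y, z in cm, then the turn about the world's z in degrees. A call has 1 to 8 rows; each row is the pose to reach, as a shift and turn from the pose commanded when the call began; what a row does not reach only later rows make up. A row lasts 1/12 s, in which the tool goes at most 41.7 mm and 7.16 degrees, less where a joint would pass 70% of its speed; a pose out of reach is approached as far as the arm can. A call with a gripper value outside its range is refused whole. "jaw" is the closure in counts, from 0 (fully open) to 255 (shut), set as the call begins (left out, the last holds). The fingers move at their own pace and stop on an object; "newtons" is the grip in N (left out, the last holds). Time passes only in rows, so rows that repeat a pose let the fingers close. It gives the time, the measured TCP pose, the force, the opening and the grip force at its end, in the units of the state.
- get_state(): the state, without advancing time (a new reading comes with each control period).
- get_image(name): name is "scene" or "top"; returns the picture (400x640x3 uint8, red, green, blue); there is no depth.
- calibration(name): a dict with "fx", "fy", "cx", "cy" (pixels), "k1" (the pictures are not rectified: a ray, as slopes to the right and down, at radius r is drawn at 1 + k1 r^2 times it, then the intrinsics apply), "xyz" and "rotation" of the camera in the world. Camera axes: x right, y up, looking along -z (the intrinsics and any distortion apply to the point x, -y, -z); pixel columns grow to the right and rows downward; lengths in m; the calibration is good to about 2 mm. A picture is of the moment at which its call begins. calibration takes no time and is no camera call.
- sign_off(): hands the job in; it is judged then, once.
The state is a dict: "clock": time; "qpos": joint angles; "qd": joint speeds; "effort": joint torques, N m; "position": TCP position; "ee_rot": TCP orientation; "contact_force": force on the tool from outside, world axes, zero at the start; "moment": the same for the moment, N m; "width": finger opening in m; "gripper_force": force on a finger pad.
Only numpy, scipy, OpenCV 4.12 (cv2) and the standard library are available. Lean on these libraries where they do the work, as an engineer would, in place of code of your own. Each camera call takes 0.05 s, during which the arm holds its last target. There are 200 camera calls.

## Working session

There is one attempt and no reset: what is moved stays moved. The work goes in short steps, Python scripts to look and compute and a tool call to move; the robot and the scene stay as the last step left them, time stands still between calls to the robot, and variables do not carry over. Pictures are saved under pics/ and viewed, at most 10 in all, crops included, and the job is handed in when it is done.

Besides the shell and the picture viewer there is one more tool, called after "Emit:" as name(argument=value, ...) on one line, values as JSON. apply_moves: Moves the arm, as the interface text tells. Its arguments: {"type":"object","properties":{"steps":{"type":"array","items":{"type":"number"}},"jaw":{"type":"number"},"newtons":{"type":"number"}},"required":["steps"]}

```bash
ls; mkdir -p pics
cat > h.py <<'E'
from rig import *
import numpy as np, cv2
def save(n,f):
    im=get_image(n); cv2.imwrite(f,im[:,:,::-1]); return im
def ray(n,u,v):
    c=calibration(n); K=np.array([[c["fx"],0,c["cx"]],[0,c["fy"],c["cy"]],[0,0,1.]])
    p=cv2.undistortPoints(np.array([[[u,v]]],float),K,np.array([c["k1"],0,0,0.]))[0,0]
    R=np.array(c["rotation"]); 
    if R.shape!=(3,3):
        from scipy.spatial.transform import Rotation as Q
        R=Q.from_quat(np.r_[R[1:],R[0]]).as_matrix()
    return np.array(c["xyz"]),R@np.array([p[0],-p[1],-1])
def onz(n,u,v,z):
    o,d=ray(n,u,v); return o+d*(z-o[2])/d[2]
E
python3 - <<'E'
from h import *
for n in("scene","top"): save(n,f"pics/{n}0.png"); print(calibration(n))
print(get_state())
E
```

```text
pics
{'fx': 410.54621475034867, 'fy': 410.54621475034867, 'cx': 315.55380522295576, 'cy': 199.42460246482074, 'k1': -0.03417913144080735, 'xyz': array([1.41578502, 0.0787227 , 0.8570865 ]), 'rotation': array([0.61074042, 0.27068494, 0.29065941, 0.68501308])}
{'fx': 485.3681088515143, 'fy': 485.3681088515143, 'cx': 321.50625766684436, 'cy': 198.09507845919816, 'k1': -0.0018206448193168441, 'xyz': array([0.30148804, 0.00858244, 1.40557564]), 'rotation': array([ 0.72364245,  0.07899895, -0.0738193 , -0.6816535 ])}
{'clock': 0.1, 'qpos': array([-1.46096352e+00,  2.76542029e-01,  1.50598565e+00,  3.16275447e-05,
        1.36071296e+00, -1.21010887e-01]), 'qd': array([-0.00066725, -0.00087715, -0.00422708,  0.00098518, -0.00027972,
        0.00102468]), 'effort': array([ 1.22460828e-03, -4.17699766e+01, -2.46404958e+01, -2.37753147e-04,
        5.76964463e-03, -1.17920658e-05]), 'position': array([ 0.13150808, -0.55928485,  0.23052868]), 'ee_rot': array([-8.23894450e-04,  9.93346335e-01,  1.15162408e-01,  2.00684311e-05]), 'contact_force': array([-0.56906305, -0.56883234, -0.31270583]), 'moment': array([-0.03068408, -0.01546529,  0.03401417]), 'gripper_force': 0.0, 'width': 0.08538798568282588}
```

View pics/top0.png

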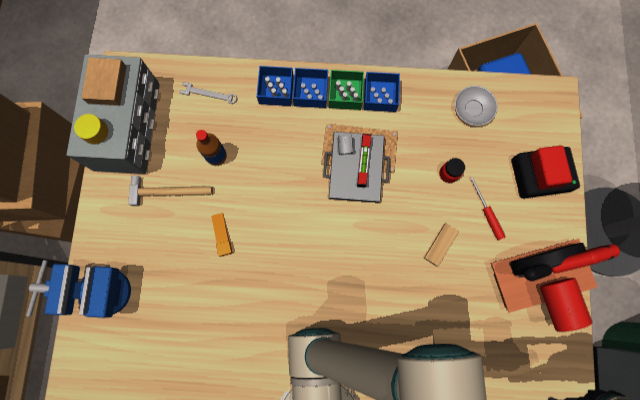

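View pics/scene0.png

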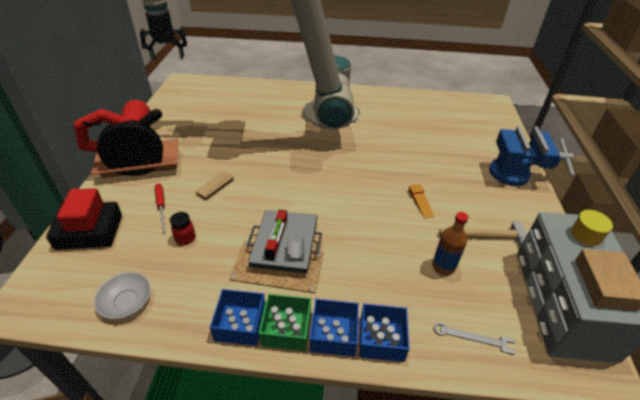

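The top view shows the wedge at about (221,235), the plate at (357,165) with its near edge at row 200, and the panel at its far side. In the scene view the block end of the wedge, (416,188), faces the robot.

Run:
```python
from h import *
t=cv2.imread("pics/top0.png")
a=cv2.resize(t[115:215,310:410],(600,600),interpolation=cv2.INTER_CUBIC)
cv2.imwrite("pics/c1.png",a)
hsv=cv2.cvtColor(t,cv2.COLOR_BGR2HSV)
m=cv2.inRange(hsv,(8,190,120),(20,255,255)); m[:, :190]=0;m[:,260:]=0;m[:200]=0;m[270:]=0
ys,xs=np.nonzero(m);print(len(xs))
P=np.array([onz("top",x,y,0.012)[:2] for x,y in zip(xs,ys)]).astype(np.float32)
r=cv2.minAreaRect(P);print("wedge",r,cv2.boxPoints(r))
s=cv2.imread("pics/scene0.png");hs=cv2.cvtColor(s,cv2.COLOR_BGR2HSV)
ms=cv2.inRange(hs,(8,190,100),(20,255,255));ms[:,:400]=0;ms[:,440:]=0;ms[:175]=0;ms[222:]=0
ys,xs=np.nonzero(ms);print(len(xs))
P=np.array([onz("scene",x,y,0.008)[:2] for x,y in zip(xs,ys)]).astype(np.float32)
r=cv2.minAreaRect(P);print("wedge s",r,cv2.boxPoints(r))
# plate grey
g=((hsv[:,:,1]<40)&(hsv[:,:,2]>90)).astype(np.uint8);g[:, :325]=0;g[:,395:]=0;g[:128]=0;g[206:]=0
g=cv2.morphologyEx(g,cv2.MORPH_OPEN,np.ones((5,5)))
g=cv2.morphologyEx(g,cv2.MORPH_CLOSE,np.ones((25,25)))
ys,xs=np.nonzero(g);print(len(xs),xs.min(),xs.max(),ys.min(),ys.max())
P=np.array([onz("top",x,y,0.038)[:2] for x,y in zip(xs,ys)]).astype(np.float32)
r=cv2.minAreaRect(P);print("plate",r,cv2.boxPoints(r))
```

```text
487
wedge ((0.48333510756492615, 0.3139413297176361), (0.12000322341918945, 0.036884989589452744), 17.713619232177734) [[0.42056692 0.31325337]
 [0.43178952 0.27811715]
 [0.5461033  0.3146293 ]
 [0.5348807  0.3497655 ]]
199
wedge s ((0.47825947403907776, 0.31026753783226013), (0.13007158041000366, 0.03598906844854355), 10.744138717651367) [[0.4110092  0.3158224 ]
 [0.4177184  0.28046426]
 [0.54550976 0.30471268]
 [0.53880054 0.3400708 ]]
3315 329 383 132 200Traceback (most recent call last):
  File "<stdin>", line 20, in <module>
  File "h.py", line 14, in onz
    o,d=ray(n,u,v); return o+d*(z-o[2])/d[2]
        ~~~^^^^^^^
  File "h.py", line 6, in ray
    c=calibration(n); K=np.array([[c["fx"],0,c["cx"]],[0,c["fy"],c["cy"]],[0,0,1.]])
ValueError: time passes only in moves, steps and waits
```

View pics/c1.png

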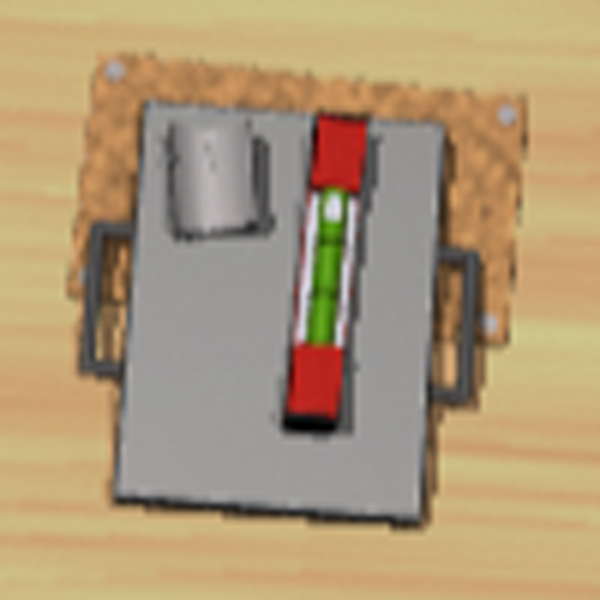

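```bash
sed -i 's/^def ray/import functools\n@functools.cache\ndef cal(n): return calibration(n)\ndef ray/; s/c=calibration(n)/c=cal(n)/' h.py
python3 - <<'E'
from h import *
for p,z in(((145,103),.046),((443,125),.046),((424,520),.036),((115,498),.036)):
    q=onz("top",p[0]/6+310-.4,p[1]/6+115-.4,z);print("plate",q.round(4))
for p in((340,117),(308,415)): print("level ends", onz("top",p[0]/6+310-.4,p[1]/6+115-.4,.08).round(4))
t=cv2.imread("pics/top0.png");s=cv2.imread("pics/scene0.png")
a=cv2.resize(t[205:265,190:260],(560,480),interpolation=cv2.INTER_CUBIC)
b=cv2.resize(s[180:225,395:445],(500,450),interpolation=cv2.INTER_CUBIC)
a=cv2.resize(a,(400,343)); b=cv2.resize(b,(400,360))
cv2.imwrite("pics/c2.png",np.hstack([cv2.copyMakeBorder(a,0,17,0,0,0),b]))
E
```

```text
plate [0.8028 0.0035 0.046 ]
plate [ 0.8001 -0.1435  0.046 ]
plate [ 0.6031 -0.142   0.036 ]
plate [0.6051 0.0069 0.036 ]
level ends [ 0.7887 -0.0902  0.08  ]
level ends [ 0.6405 -0.0811  0.08  ]
```

View pics/c2.png

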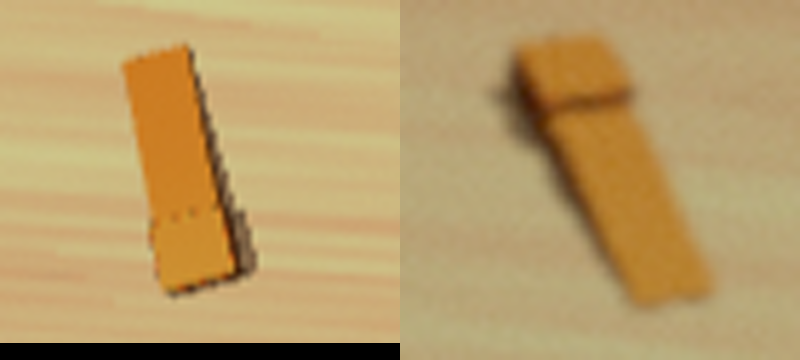

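Run:
```python
from h import *
k=400/70
f=lambda n,p,z:onz(n,*p,z)
T=lambda x,y:(x/k+190-.4,y/k+205-.4)
S=lambda x,y:((x-400)/8+395-.4,y/8+180-.4)
for n,F,tp,bt in(("top",T,((123,63),(187,45)),((165,290),(236,275))),("scene",S,((638,305),(713,293)),((517,45),(605,35)))):
    a=np.mean([f(n,F(*p),.0015) for p in tp],0);b=np.mean([f(n,F(*p),.024) for p in bt],0)
    d=a[:2]-b[:2];print(n,"tip",a.round(4),"butt",b.round(4),np.hypot(*d),np.degrees(np.arctan2(d[1],d[0])))
    print("grip",b[:2]+d/np.hypot(*d)*.0175)
```

```text
top tip [0.5436 0.3331 0.0015] butt [0.426 0.293 0.024] 0.12422223328815958 18.8163698912812
grip [0.44256797 0.29864172]
scene tip [0.5419 0.3333 0.0015] butt [0.4271 0.2952 0.024 ] 0.12094631068272801 18.349460492862214
grip [0.44373261 0.30069131]
```

Top crop: wedge tip at its upper end, around (155,54), and block butt at around (200,283). The scene crop agrees, giving the grip at about (0.443, 0.2995) with heading 18.6°. The plate heading is about -0.8° and the low foot is near (0.626, -0.068).

Emit:
apply_moves(steps=[1.36,3.76,0,0,2.72,7.52,0,0,4.08,11.28,0,0,5.44,15.04,0,0,6.8,18.8,0,0,8.16,22.56,0,0,9.52,26.32,0,0,10.9,30.1,0,0], jaw=0)

```text
clock: 0.77
position: [0.2405, -0.2567, 0.231]
ee_rot: [-0.0, 0.993, 0.115, 0.0]
contact_force: [1.5, 0.1, 0.9]
width: 0.0853
gripper_force: 0.0
```

Emit:
apply_moves(steps=[1.36,3.76,0,0,2.72,7.52,0,0,4.08,11.28,0,0,5.44,15.04,0,0,6.8,18.8,0,0,8.16,22.56,0,0,9.52,26.32,0,0,10.9,30.1,0,0])

```text
clock: 1.43
position: [0.3493, 0.0443, 0.2314]
ee_rot: [0.0, 0.993, 0.115, 0.0]
contact_force: [0.5, -1.3, 0.3]
width: 0.0854
gripper_force: 0.0
```

Emit:
apply_moves(steps=[1.36,3.76,0,0,2.72,7.52,0,0,4.08,11.28,0,0,5.44,15.04,-2,2,6.8,18.8,-5,4,8.16,22.56,-8,5.4,9.3,25.7,-11,5.4,9.3,25.7,-13,5.4])

```text
clock: 2.1
position: [0.4449, 0.3033, 0.1011]
ee_rot: [-0.001, 0.987, 0.163, 0.003]
contact_force: [0.6, -0.0, 0.8]
width: 0.0856
gripper_force: 0.0
```

Emit:
apply_moves(steps=[0,0,-2,0,0,0,-4,0,0,0,-5.5,0,0,0,-6.5,0,0,0,-6.5,0])

```text
clock: 2.52
position: [0.4408, 0.2984, 0.034]
ee_rot: [0.001, 0.987, 0.162, -0.002]
contact_force: [-0.4, 0.0, -0.8]
width: 0.0855
gripper_force: 0.0
```

Run:
```python
from h import *
t=save("top","pics/t1.png");s=save("scene","pics/s1.png")
a=cv2.resize(t[190:280,170:270],(400,360),interpolation=cv2.INTER_CUBIC)
b=cv2.resize(s[120:230,360:460],(400,440),interpolation=cv2.INTER_CUBIC)
cv2.imwrite("pics/c3.png",np.hstack([cv2.copyMakeBorder(a,0,80,0,0,0),b]))
print(get_state()["position"])
```

```text
[0.44265217 0.29917929 0.03640709]
```

View pics/c3.png

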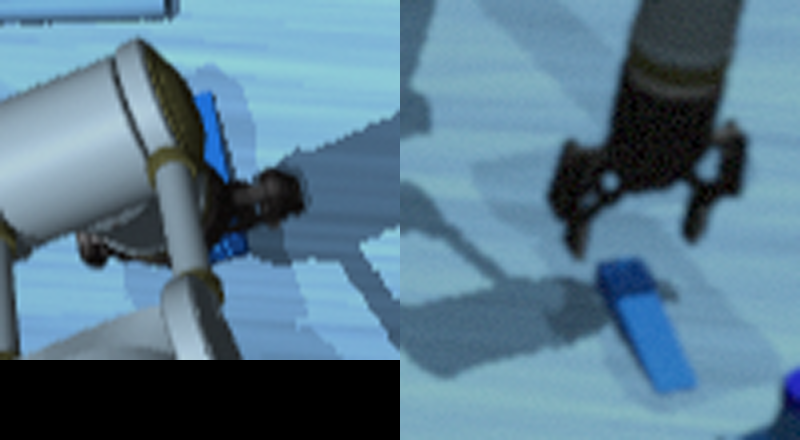

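The crop (colours swapped) shows the open fingers straddling the block, at about (575,245) and (690,235), with the block at (628,275). I'll descend and close.

Emit:
apply_moves(steps=[0.05,0.05,-1.2,0,0.05,0.05,-2.2,0,0.05,0.05,-2.8,0,0.05,0.05,-3.2,0,0.05,0.05,-3.2,0,0.05,0.05,-3.2,0])

```text
clock: 3.12
position: [0.4431, 0.2997, 0.0044]
ee_rot: [0.0, 0.987, 0.162, 0.0]
contact_force: [0.6, -0.2, 0.3]
width: 0.0852
gripper_force: 0.0
```

Emit:
apply_moves(steps=[0,0,0,0,0,0,0,0,0,0,0,0,0,0,0,0,0,0,0,0,0,0,0,0,0,0,0,0,0,0,0,0], jaw=255, newtons=50)

```text
clock: 3.78
position: [0.4434, 0.3, 0.0049]
ee_rot: [-0.0, 0.987, 0.162, 0.0]
contact_force: [0.3, 0.4, 6.6]
width: 0.0368
gripper_force: 52.1
```

Emit:
apply_moves(steps=[0,0,1,0,0,0,2,0,0,-1,2.5,0,0,-3,2.5,-1,0.2,-6,2.5,-2.5,0.6,-9,2.5,-4.5,1,-12,2.5,-6.5,1.4,-15,2.5,-8.5])

```text
clock: 4.45
position: [0.4564, 0.1478, 0.0296]
ee_rot: [0.0, 0.996, 0.088, -0.0]
contact_force: [-0.4, -0.8, -4.7]
width: 0.0368
gripper_force: 51.1
```

Emit:
apply_moves(steps=[0.5,-3,0,-2,0.9,-6,0,-4,1.2,-9,0,-6,1.5,-12,0,-8,1.8,-15,0,-9.5,2.2,-18,0,-10.9,2.5,-20.5,0,-10.9,2.5,-21.6,0,-10.9])

```text
clock: 5.12
position: [0.4828, -0.0701, 0.0298]
ee_rot: [0.001, 1.0, -0.008, 0.001]
contact_force: [1.4, 0.4, -3.7]
width: 0.0371
gripper_force: 51.2
```

Emit:
apply_moves(steps=[0,0,-0.5,0,0,0,-1,0,0,0,-1.0,0,0,0,-1.0,0,0,0,-1.0,0])

```text
clock: 5.53
position: [0.4815, -0.0651, 0.0191]
ee_rot: [-0.0, 1.0, -0.006, -0.0]
contact_force: [-0.3, 0.0, -5.3]
width: 0.0373
gripper_force: 51.2
```

Run:
```python
from h import *
print(get_state())
t=get_image("top")[:,:,::-1];s=get_image("scene")[:,:,::-1]
a=cv2.resize(t[130:290,290:420],(390,480),interpolation=cv2.INTER_CUBIC)
b=cv2.resize(s[140:300,220:350],(390,480),interpolation=cv2.INTER_CUBIC)
cv2.imwrite("pics/c4.png",np.hstack([a,b]))
```

```text
{'clock': 5.5333, 'qpos': array([-2.77777282e-01,  3.68021939e-01,  1.98907485e+00,  1.09434978e-04,
        7.85454707e-01,  1.30480794e+00]), 'qd': array([ 0.00111207, -0.00251182, -0.00979808, -0.0011505 , -0.00208409,
        0.00165696]), 'effort': array([-2.06142808e-01, -4.00831175e+01, -1.66411972e+01,  3.67974804e-03,
       -3.16573062e-02,  1.06658867e-03]), 'position': array([ 0.48154676, -0.06511708,  0.01913406]), 'ee_rot': array([-1.66000241e-04,  9.99982283e-01, -5.93312114e-03, -4.51423580e-04]), 'contact_force': array([-0.31033737,  0.02062861, -5.3142531 ]), 'moment': array([ 0.05188749,  0.03252674, -0.00291592]), 'gripper_force': 51.16818845272064, 'width': 0.03727225953536839}
```

View pics/c4.png

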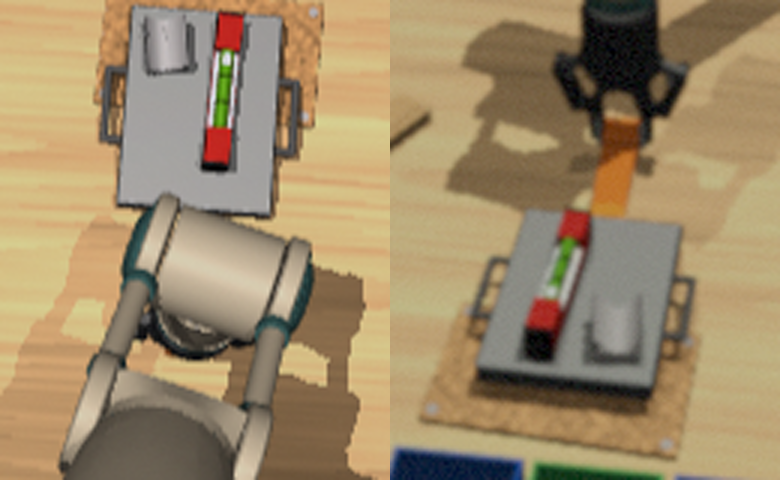

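The crop shows the wedge held in line with the plate, its tip at (608,215) just short of the near edge. The plate has not moved. I'll lower it to the bench.

Emit:
apply_moves(steps=[0,0,-0.6,0,0,0,-1.1,0,0,0,-1.1,0,0,0,-1.25,0,0,0,-1.35,0,0,0,-1.35,0,0,0,-1.35,0])

```text
clock: 6.22
position: [0.4821, -0.0664, 0.0058]
ee_rot: [0.0, 1.0, -0.007, 0.0]
contact_force: [-0.2, -0.7, -4.3]
width: 0.0369
gripper_force: 51.2
```

Emit:
apply_moves(steps=[0,0,-0.04,0,0,0,-0.08,0,0,0,-0.08,0,0,0,-0.08,0])

```text
clock: 6.55
position: [0.4821, -0.0663, 0.0051]
ee_rot: [0.0, 1.0, -0.007, 0.0]
contact_force: [0.2, -1.2, -4.4]
width: 0.0367
gripper_force: 51.2
```

Emit:
apply_moves(steps=[0.2,0,-0.03,0,0.4,0,-0.05,0,0.6,0,-0.05,0,0.8,0,-0.05,0,0.8,0,-0.05,0])

```text
clock: 6.97
position: [0.4907, -0.0663, 0.0049]
ee_rot: [0.0, 1.0, -0.007, 0.0]
contact_force: [-2.0, -0.2, 4.0]
width: 0.0366
gripper_force: 52.2
```

Emit:
apply_moves(steps=[0.2,0,0.03,0,0.4,0,0.03,0,0.6,0,0.03,0,0.8,0,0.03,0,1.0,0,0.03,0,1.0,0,0.03,0])

```text
clock: 7.47
position: [0.5009, -0.0664, 0.0049]
ee_rot: [0.0, 1.0, -0.007, 0.001]
contact_force: [-1.6, -0.4, 3.5]
width: 0.037
gripper_force: 52.1
```

Emit:
apply_moves(steps=[0.2,0,0.04,0,0.4,0,0.04,0,0.6,0,0.04,0,0.8,0,0.04,0,0.8,0,0.04,0])

```text
clock: 7.88
position: [0.5087, -0.0663, 0.005]
ee_rot: [0.0, 1.0, -0.007, 0.0]
contact_force: [-0.3, -0.1, -2.5]
width: 0.0367
gripper_force: 51.3
```

Light on the bench now. The tip is at about x = 0.616, so I'll push gently.

Emit:
apply_moves(steps=[0.15,0,0.0,0,0.3,0,0.0,0,0.45,0,0,0,0.6,0,0,0,0.6,0,0,0])

```text
clock: 8.3
position: [0.5094, -0.066, 0.0049]
ee_rot: [-0.0, 1.0, -0.006, -0.005]
contact_force: [-10.8, -2.2, 3.7]
width: 0.0372
gripper_force: 52.3
```

Emit:
apply_moves(steps=[0.1,0,0.02,0,0.2,0,0.02,0,0.3,0,0.02,0,0.3,0,0.02,0])

```text
clock: 8.63
position: [0.5098, -0.0658, 0.0049]
ee_rot: [-0.0, 1.0, -0.006, -0.007]
contact_force: [-14.6, -2.1, 7.9]
width: 0.0368
gripper_force: 52.7
```

Emit:
apply_moves(steps=[0.1,0,0.05,0,0.2,0,0.08,0,0.3,0,0.08,0,0.3,0,0.08,0])

```text
clock: 8.97
position: [0.5106, -0.0651, 0.005]
ee_rot: [-0.001, 1.0, -0.006, -0.009]
contact_force: [-15.3, -2.0, 5.7]
width: 0.0371
gripper_force: 52.4
```

Emit:
apply_moves(steps=[0.1,0,0.05,0,0.2,0,0.08,0,0.3,0,0.08,0,0.4,0,0.08,0,0.4,0,0.08,0])

```text
clock: 9.38
position: [0.5127, -0.0645, 0.0051]
ee_rot: [-0.002, 1.0, -0.006, -0.011]
contact_force: [-18.8, -1.6, 4.0]
width: 0.0372
gripper_force: 52.3
```

```bash
cat > m.py <<'E'
from h import *
def look():
    t=get_image("top")[:,:,::-1].copy(); ref=cv2.imread("pics/top0.png")
    g=lambda i:cv2.cvtColor(i,cv2.COLOR_BGR2GRAY).astype(np.float32)
    box=(slice(128,176),slice(324,396))
    print("plate shift px",np.round(cv2.phaseCorrelate(g(ref)[box],g(t)[box],cv2.createHanningWindow((72,48),cv2.CV_32F)),2))
    sh=[cv2.matchTemplate(g(t),g(ref)[s],cv2.TM_CCOEFF_NORMED) for s in((slice(150,192),slice(322,334)),(slice(152,185),slice(381,393)))]
    print("handles",[(cv2.minMaxLoc(q)[3],round(cv2.minMaxLoc(q)[1],3)) for q in sh])
    b=t.astype(int)[128:192,350:376]; h=cv2.cvtColor(t,cv2.COLOR_BGR2HSV)[128:192,350:376]
    red=((h[...,1]>150)&((h[...,0]<8)|(h[...,0]>172))&(h[...,2]>100))
    gr=((h[...,0]>35)&(h[...,0]<80)&(h[...,1]>100))
    cv2.imwrite("pics/v.png",cv2.resize(t[128:192,345:381],None,fx=8,fy=8,interpolation=cv2.INTER_CUBIC))
    yr,xr=np.nonzero(red);yg,xg=np.nonzero(gr)
    # axis from red centroid ends
    hi=yr<yr.mean();p=np.array([xr[hi].mean(),yr[hi].mean()]);q=np.array([xr[~hi].mean(),yr[~hi].mean()])
    n=60;L=np.linspace(0,1,n)
    prof=[]
    for l in L:
        c=p+(q-p)*l;prof.append([cv2.getRectSubPix(np.ascontiguousarray(t[128:192,350:376,k]),(3,1),tuple(map(float,c))).mean() for k in(0,1,2)])
    prof=np.array(prof).astype(int);print("axis",p+[350,128],q+[350,128]);print("B",*prof[:,0]);print("G",*prof[:,1])
    st=get_state();print(st["clock"],st["position"].round(4),st["contact_force"].round(1))
if __name__=="__main__": look()
E
python3 m.py
```

```text
Traceback (most recent call last):
  File "m.py", line 22, in <module>
    if __name__=="__main__": look()
                             ~~~~^^
  File "m.py", line 6, in look
    print("plate shift px",np.round(cv2.phaseCorrelate(g(ref)[box],g(t)[box],cv2.createHanningWindow((72,48),cv2.CV_32F)),2))
                           ~~~~~~~~^^^^^^^^^^^^^^^^^^^^^^^^^^^^^^^^^^^^^^^^^^^^^^^^^^^^^^^^^^^^^^^^^^^^^^^^^^^^^^^^^^^^^^^^^
ValueError: setting an array element with a sequence. The requested array has an inhomogeneous shape after 1 dimensions. The detected shape was (2,) + inhomogeneous part.
```

```bash
sed -i 's/np.round(cv2.phaseC\(.*\)),2))$/cv2.phaseC\1))/' m.py; python3 m.py
```

```text
plate shift px ((0.0008680910070637538, -0.10052731719779828), 0.9733533704722369)
handles [((322, 150), 0.991), ((381, 152), 0.997)]
axis [366.13684211 139.96842105] [362.21052632 177.91578947]
B 31 32 32 31 31 31 31 30 27 23 54 106 154 188 207 200 177 131 68 23 22 20 17 15 17 22 22 24 25 25 25 25 24 23 22 20 18 20 21 23 24 23 22 23 24 25 24 23 23 24 26 29 31 32 33 33 32 32 32 32
G 37 37 38 37 36 36 36 38 48 85 125 165 186 200 208 205 195 177 160 149 148 135 118 106 120 147 148 148 149 150 150 150 151 147 135 118 105 119 134 147 148 148 148 149 149 150 151 149 138 110 77 47 37 38 38 38 39 38 38 38
9.4833 [ 0.5127 -0.0645  0.0052] [-18.1  -0.3   3.9]
```

Emit:
apply_moves(steps=[0.1,-0.02,0.03,0,0.2,-0.04,0.06,0,0.3,-0.06,0.06,0,0.4,-0.08,0.06,0,0.4,-0.1,0.06,0])

```text
clock: 9.9
position: [0.5161, -0.0648, 0.0054]
ee_rot: [-0.002, 1.0, -0.006, -0.012]
contact_force: [-18.0, 1.7, 4.2]
width: 0.0365
gripper_force: 52.2
```

```bash
python3 m.py | grep -v axis
```

```text
plate shift px ((-0.08090248957618229, -0.13377179177158993), 1.0123406392694623)
handles [((322, 150), 0.987), ((381, 152), 0.98)]
B 31 31 31 32 32 31 32 30 25 23 43 103 151 190 203 199 181 125 72 22 21 20 16 16 17 22 23 23 24 24 25 24 24 23 21 20 18 19 21 22 23 24 24 25 24 24 24 25 23 22 23 26 30 31 32 32 32 32 31 31
G 37 37 37 37 36 35 36 38 40 75 114 156 182 201 206 204 197 178 162 147 141 128 104 102 111 139 147 147 148 148 148 149 150 150 138 125 111 121 138 144 147 148 149 149 149 149 149 150 138 116 72 48 36 37 38 38 39 38 38 38
9.95 [ 0.516  -0.0648  0.0054] [-18.6   2.2   3.7]
```

Emit:
apply_moves(steps=[0.1,0,0.0,0,0.2,0,0.02,0,0.3,0,0.02,0,0.4,0,0.02,0,0.5,0,0.02,0,0.5,0,0.02,0])

```text
clock: 10.45
position: [0.5211, -0.0649, 0.0055]
ee_rot: [-0.002, 1.0, -0.006, -0.012]
contact_force: [-17.5, 0.5, 3.3]
width: 0.0371
gripper_force: 52.1
```

Emit:
apply_moves(steps=[0.1,0,0.0,0,0.2,0,0.02,0,0.3,0,0.02,0,0.4,0,0.02,0,0.5,0,0.02,0,0.5,0,0.02,0])

```text
clock: 10.95
position: [0.5262, -0.065, 0.0056]
ee_rot: [-0.002, 1.0, -0.006, -0.012]
contact_force: [-18.7, -0.6, 1.5]
width: 0.0368
gripper_force: 52.0
```

```bash
python3 m.py | grep -v axis
```

```text
plate shift px ((-0.14663317251527985, -0.32137138881576277), 0.9883961532678869)
handles [((322, 150), 0.961), ((381, 152), 0.962)]
B 31 31 31 31 32 32 31 30 28 25 36 61 114 157 196 205 204 182 124 47 32 21 19 17 15 19 22 22 22 22 23 24 24 24 24 23 22 19 18 17 20 22 22 22 21 23 23 22 23 24 24 25 27 30 32 31 31 32 32 32
G 36 37 36 36 36 36 36 35 47 67 102 137 167 187 203 206 206 196 177 154 150 143 128 116 107 129 144 146 146 147 147 148 148 149 149 149 142 124 112 107 133 146 147 146 146 147 147 146 146 146 144 133 113 72 38 37 37 37 38 38
11.0 [ 0.5262 -0.065   0.0056] [-18.8   0.7   1.6]
```

Emit:
apply_moves(steps=[0.1,0,0.0,0,0.2,0,0.0,0,0.3,0,0.0,0,0.4,0,0.0,0,0.5,0,0.0,0,0.5,0,0.0,0])

```text
clock: 11.5
position: [0.5313, -0.065, 0.0055]
ee_rot: [-0.002, 1.0, -0.006, -0.012]
contact_force: [-17.8, 0.3, 0.3]
width: 0.0369
gripper_force: 51.9
```

```bash
python3 m.py | grep -v axis
```

```text
plate shift px ((0.05151953802460696, -0.6947873034224941), 1.0212477718790371)
handles [((322, 150), 0.947), ((381, 152), 0.916)]
B 31 31 31 31 31 31 30 30 30 27 31 57 93 138 170 197 202 194 167 105 32 26 21 19 17 16 18 21 21 21 23 22 22 23 24 23 22 21 18 16 16 19 22 22 22 22 22 22 23 23 23 23 22 23 26 29 31 30 30 31
G 37 37 36 37 37 37 36 35 36 64 95 129 156 176 191 203 206 203 191 173 151 149 142 126 112 101 124 144 145 146 147 147 147 148 148 148 145 139 118 105 107 123 146 147 146 146 146 147 147 147 147 144 139 118 91 58 36 36 36 37
11.55 [ 0.5313 -0.065   0.0055] [-17.6   0.8   0.6]
```

```bash
cat >> m.py <<'E'
    ref=cv2.imread("pics/top0.png",0).astype(np.float32);t=cv2.cvtColor(get_image("top"),cv2.COLOR_RGB2GRAY).astype(np.float32)
    for n,(r,c,h,w) in {"hL":(148,320,36,14),"hR":(150,379,36,16),"panel":(122,322,22,18),"vblk":(128,332,30,26)}.items():
        W=np.eye(2,3,dtype=np.float32)
        up=lambda i:np.ascontiguousarray(i[r:r+h,c:c+w])
        try: print(n,cv2.findTransformECC(up(ref),up(t),W,cv2.MOTION_TRANSLATION,(3,100,1e-5),None,1)[1][:,2].round(2))
        except cv2.error: print(n,"fail")
E
python3 m.py | tail -4
```

```text
File "m.py", line 23
    ref=cv2.imread("pics/top0.png",0).astype(np.float32);t=cv2.cvtColor(get_image("top"),cv2.COLOR_RGB2GRAY).astype(np.float32)
IndentationError: unexpected indent
```

```bash
sed -i '/^if __name__/d' m.py; echo 'look()'>>m.py; python3 m.py | tail -4
```

```text
hL [ 0.11 -0.28]
hR [ 0.09 -0.44]
panel [ 0.01 -0.09]
vblk [ 0.03 -0.47]
```

Emit:
apply_moves(steps=[0.1,0,0.0,0,0.2,0,0.0,0,0.3,0,0.0,0,0.4,0,0.0,0,0.5,0,0.0,0,0.5,0,0.0,0])

```text
clock: 12.15
position: [0.5365, -0.0651, 0.0055]
ee_rot: [-0.002, 1.0, -0.006, -0.012]
contact_force: [-16.0, 0.8, 1.1]
width: 0.0369
gripper_force: 51.9
```

```bash
python3 m.py | grep -v axis
```

```text
plate shift px ((0.009286018654151462, -0.8090923372173329), 1.0011255161629782)
handles [((322, 150), 0.924), ((381, 152), 0.863)]
B 31 30 30 30 31 31 30 30 29 27 23 51 96 134 168 184 196 198 178 145 81 22 21 20 19 17 15 18 21 21 22 22 23 23 23 23 23 22 19 17 16 17 18 20 22 23 22 22 22 22 22 22 23 23 21 23 25 28 30 30
G 36 36 36 36 36 36 35 35 34 48 82 119 156 175 190 197 202 204 196 183 166 148 147 141 125 113 104 123 146 145 145 146 146 147 147 148 148 146 136 123 109 116 128 139 147 146 146 146 147 147 147 148 148 143 132 105 72 51 36 36
12.2 [ 0.5364 -0.0651  0.0055] [-17.6   1.2   1.1]
hL [ 0.12 -0.38]
hR [ 0.15 -0.43]
panel [ 0.02 -0.07]
vblk [ 0.07 -0.58]
```

Emit:
apply_moves(steps=[0.1,0,0.0,0,0.2,0,0.0,0,0.3,0,0.0,0,0.4,0,0.0,0,0.5,0,0.0,0,0.5,0,0.0,0,0.5,0,0,0,0.5,0,0,0])

```text
clock: 12.92
position: [0.5415, -0.0652, 0.0054]
ee_rot: [-0.002, 1.0, -0.006, -0.011]
contact_force: [-17.3, 0.8, 0.1]
width: 0.0368
gripper_force: 51.8
```

```bash
python3 m.py | grep -v axis
```

```text
plate shift px ((-0.11109445401220341, -0.5183359882234342), 0.754152062314528)
handles [((322, 150), 0.894), ((381, 152), 0.796)]
B 31 30 30 31 31 30 31 31 31 31 31 31 31 30 30 29 30 30 30 30 29 28 26 25 23 21 20 20 21 21 21 21 21 24 39 54 70 89 111 134 157 169 181 193 201 200 199 198 189 177 164 150 116 83 48 28 24 19 15 16
G 37 37 37 37 36 36 36 37 37 37 37 37 36 36 35 34 35 35 36 36 36 35 36 53 70 88 103 116 128 141 144 144 144 145 148 152 155 161 169 176 185 190 195 200 204 203 204 204 199 191 184 175 158 140 122 113 113 112 112 120
12.9667 [ 0.5415 -0.0651  0.0054] [-15.9   0.5   0.2]
hL [ 0.13 -0.49]
hR [ 0.17 -0.67]
panel [ 0.02 -0.08]
vblk [ 0.09 -0.7 ]
```

View pics/v.png

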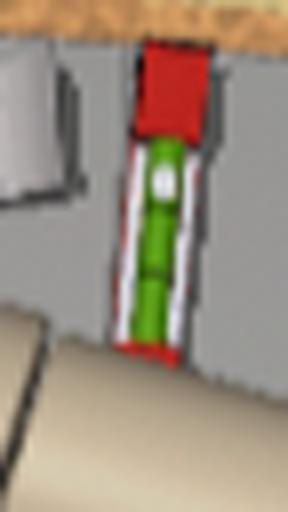

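The vial is partly masked by the arm. The lines are at crop rows 207 and 272 and the bubble at 185, so the reading is about +20 mm. About 6 mm of travel remains.

```bash
cat > b.py <<'E'
from h import *
t=get_image("top")[:,:,::-1].copy()
cv2.imwrite("pics/v.png",cv2.resize(t[128:192,345:381],None,fx=8,fy=8,interpolation=cv2.INTER_CUBIC))
v=cv2.imread("pics/v.png").astype(float)
rows=np.arange(140,342,3);cols=[165-(r-150)*16/185 for r in rows]
f=lambda k:[int(v[r,int(c)-3:int(c)+4,k].mean()) for r,c in zip(rows,cols)]
B,G=np.array(f(0)),np.array(f(1))
w=np.clip(B-60,0,None);print("bubble row",(w*rows)[2:-3].sum()/w[2:-3].sum()); print(*zip(rows.tolist(),G.tolist()))
st=get_state();print(st["clock"],st["position"].round(4),st["contact_force"].round(1))
E
python3 b.py
```

```text
bubble row 184.2321002386635
(140, 114) (143, 138) (146, 153) (149, 165) (152, 163) (155, 160) (158, 162) (161, 165) (164, 171) (167, 182) (170, 193) (173, 205) (176, 212) (179, 218) (182, 223) (185, 225) (188, 220) (191, 215) (194, 206) (197, 183) (200, 157) (203, 135) (206, 123) (209, 127) (212, 135) (215, 145) (218, 155) (221, 162) (224, 162) (227, 160) (230, 160) (233, 161) (236, 161) (239, 162) (242, 162) (245, 163) (248, 163) (251, 163) (254, 164) (257, 166) (260, 160) (263, 149) (266, 135) (269, 121) (272, 109) (275, 108) (278, 123) (281, 147) (284, 165) (287, 167) (290, 162) (293, 160) (296, 160) (299, 159) (302, 160) (305, 160) (308, 161) (311, 160) (314, 162) (317, 162) (320, 162) (323, 162) (326, 165) (329, 167) (332, 162) (335, 157) (338, 147) (341, 115)
13.0667 [ 0.5415 -0.0651  0.0054] [-17.3   0.8   0.2]
```

Emit:
apply_moves(steps=[0.1,0,0.0,0,0.2,0,0.0,0,0.3,0,0.0,0,0.3,0,0.0,0,0.3,0,0.0,0,0.3,0,0.0,0,0.3,0,0,0,0.3,0,0,0])

```text
clock: 13.73
position: [0.5445, -0.0652, 0.0054]
ee_rot: [-0.002, 1.0, -0.006, -0.012]
contact_force: [-17.6, 0.3, -0.2]
width: 0.037
gripper_force: 51.8
```

Emit:
apply_moves(steps=[0,0,0,0,0,0,0,0,0,0,0,0,0,0,0,0,0,0,0,0,0,0,0,0])

```text
clock: 14.23
position: [0.5445, -0.0651, 0.0054]
ee_rot: [-0.002, 1.0, -0.006, -0.012]
contact_force: [-16.9, 0.3, 0.4]
width: 0.0371
gripper_force: 51.8
```

```bash
python3 b.py
```

```text
bubble row 213.9167585446527
(140, 114) (143, 138) (146, 152) (149, 164) (152, 163) (155, 160) (158, 160) (161, 160) (164, 160) (167, 161) (170, 162) (173, 162) (176, 161) (179, 161) (182, 159) (185, 157) (188, 160) (191, 166) (194, 174) (197, 187) (200, 201) (203, 215) (206, 225) (209, 228) (212, 229) (215, 230) (218, 227) (221, 218) (224, 211) (227, 199) (230, 181) (233, 163) (236, 152) (239, 153) (242, 160) (245, 163) (248, 163) (251, 162) (254, 163) (257, 164) (260, 160) (263, 152) (266, 142) (269, 130) (272, 120) (275, 118) (278, 130) (281, 147) (284, 161) (287, 163) (290, 160) (293, 159) (296, 159) (299, 159) (302, 160) (305, 160) (308, 159) (311, 159) (314, 161) (317, 161) (320, 161) (323, 161) (326, 165) (329, 166) (332, 161) (335, 154) (338, 143) (341, 120)
14.2833 [ 0.5445 -0.0652  0.0054] [-17.9  -0.    0.5]
```

Emit:
apply_moves(steps=[0.1,0,0.0,0,0.2,0,0.0,0,0.27,0,0.0,0,0.27,0,0.0,0,0.27,0,0.0,0,0.27,0,0.0,0])

```text
clock: 14.78
position: [0.5468, -0.0651, 0.0053]
ee_rot: [-0.002, 1.0, -0.006, -0.012]
contact_force: [-17.4, 0.7, 0.3]
width: 0.0371
gripper_force: 51.8
```

Emit:
apply_moves(steps=[-0.2,0,0,0,-0.4,0,0,0,-0.5,0,0,0,-0.5,0,-0.0,0,-0.5,0,-0.0,0])

```text
clock: 15.2
position: [0.5469, -0.0653, 0.0056]
ee_rot: [-0.002, 1.0, -0.006, -0.007]
contact_force: [-8.5, 1.9, -5.3]
width: 0.0372
gripper_force: 51.0
```

```bash
python3 b.py | grep -v '('; python3 -c "
from h import *
print(get_state()['ee_rot'],get_state()['moment'])"
```

```text
bubble row 234.51819184123485
15.25 [ 0.5469 -0.0653  0.0056] [-9.3  2.5 -6.2]
[-0.00174131  0.9999537  -0.00634996 -0.00701759] [0.35829259 1.32626719 0.2054169 ]
```

Emit:
apply_moves(steps=[-0.15,0,-0.02,0,-0.3,0,-0.04,0,-0.4,0,-0.06,0,-0.4,0,-0.06,0,-0.4,0,-0.06,0])

```text
clock: 15.67
position: [0.5469, -0.0655, 0.0057]
ee_rot: [-0.001, 1.0, -0.007, -0.003]
contact_force: [-3.2, 4.9, -9.6]
width: 0.0373
gripper_force: 51.1
```

```bash
python3 b.py | grep -v '('
```

```text
bubble row 236.20656779661016
15.7167 [ 0.5469 -0.0654  0.0057] [ -2.8   4.9 -10.3]
```

Emit:
apply_moves(steps=[-0.05,0.05,-0.03,0,-0.1,0.1,-0.06,0,-0.15,0.15,-0.09,0,-0.15,0.15,-0.1,0,-0.15,0.15,-0.1,0])

```text
clock: 16.13
position: [0.5469, -0.0653, 0.0058]
ee_rot: [-0.0, 1.0, -0.007, -0.001]
contact_force: [-3.5, 3.3, -11.0]
width: 0.0368
gripper_force: 51.2
```

```bash
python3 b.py | grep -v '('
```

```text
bubble row 235.71032357473035
16.1833 [ 0.5469 -0.0653  0.0058] [ -4.    3.9 -11.7]
```

Emit:
apply_moves(steps=[-0.05,0.05,-0.04,0,-0.05,0.1,-0.08,0,-0.08,0.1,-0.08,0,-0.08,0.1,-0.08,0])

```text
clock: 16.52
position: [0.5469, -0.0651, 0.0056]
ee_rot: [0.0, 1.0, -0.007, -0.0]
contact_force: [-4.3, 0.3, -9.4]
width: 0.0369
gripper_force: 51.3
```

Emit:
apply_moves(steps=[-0.05,0,-0.04,0,-0.1,0,-0.08,0,-0.1,0,-0.1,0,-0.1,0,-0.1,0])

```text
clock: 16.85
position: [0.5468, -0.0651, 0.005]
ee_rot: [0.0, 1.0, -0.007, 0.0]
contact_force: [-4.5, 0.3, -8.8]
width: 0.0368
gripper_force: 51.6
```

```bash
python3 b.py | grep -v '('
```

```text
bubble row 232.5392731535756
16.9 [ 0.5469 -0.0651  0.0049] [-4.2 -0.1 -8.3]
```

Emit:
apply_moves(steps=[0,0,0,0,0,0,0,0,0,0,0,0,0,0,0,0,0,0,0,0,0,0,0,0,0,0,0,0,0,0,0,0], jaw=0)

```text
clock: 17.57
position: [0.5466, -0.0648, 0.0047]
ee_rot: [0.0, 1.0, -0.007, 0.0]
contact_force: [0.5, -0.2, 0.3]
width: 0.0854
gripper_force: 0.0
```

Emit:
apply_moves(steps=[0,0,0,0,0,0,0,0,0,0,0,0,0,0,0,0,0,0,0,0,0,0,0,0,0,0,0,0,0,0,0,0])

```text
clock: 18.23
position: [0.5464, -0.0648, 0.0046]
ee_rot: [0.0, 1.0, -0.007, -0.0]
contact_force: [-0.4, -0.4, 0.0]
width: 0.0858
gripper_force: 0.0
```

```bash
python3 b.py
```

```text
bubble row 228.4155370177268
(140, 114) (143, 137) (146, 152) (149, 163) (152, 162) (155, 158) (158, 159) (161, 160) (164, 160) (167, 160) (170, 160) (173, 160) (176, 160) (179, 160) (182, 161) (185, 161) (188, 158) (191, 153) (194, 147) (197, 133) (200, 119) (203, 114) (206, 126) (209, 148) (212, 177) (215, 199) (218, 214) (221, 225) (224, 225) (227, 221) (230, 223) (233, 222) (236, 218) (239, 212) (242, 202) (245, 182) (248, 165) (251, 152) (254, 150) (257, 159) (260, 161) (263, 153) (266, 141) (269, 129) (272, 119) (275, 117) (278, 129) (281, 147) (284, 161) (287, 163) (290, 161) (293, 160) (296, 160) (299, 159) (302, 160) (305, 159) (308, 159) (311, 160) (314, 162) (317, 162) (320, 161) (323, 161) (326, 164) (329, 165) (332, 160) (335, 156) (338, 145) (341, 113)
18.2833 [ 0.5464 -0.0648  0.0046] [-0.6 -0.1 -0.7]
```

The reading after release is about +4.3 mm, which is marginal. I'll regrip and push about 1.2 mm further.

Emit:
apply_moves(steps=[0,0,0,0,0,0,0,0,0,0,0,0,0,0,0,0,0,0,0,0,0,0,0,0,0,0,0,0,0,0,0,0], jaw=255, newtons=50)

```text
clock: 18.95
position: [0.5464, -0.0649, 0.0049]
ee_rot: [0.0, 1.0, -0.007, 0.0]
contact_force: [-1.1, -0.3, 3.8]
width: 0.0367
gripper_force: 51.8
```

Emit:
apply_moves(steps=[0.15,0,0.04,0,0.3,0,0.08,0,0.45,0,0.1,0,0.6,0,0.12,0,0.7,0,0.13,0,0.7,0,0.13,0])

```text
clock: 19.45
position: [0.5463, -0.0649, 0.0049]
ee_rot: [-0.0, 1.0, -0.006, -0.007]
contact_force: [-13.3, -4.1, 8.7]
width: 0.037
gripper_force: 52.5
```

Emit:
apply_moves(steps=[0.1,0,0.05,0,0.2,0,0.1,0,0.25,0,0.12,0,0.25,0,0.12,0,0.25,0,0.12,0])

```text
clock: 19.87
position: [0.5465, -0.0645, 0.0049]
ee_rot: [-0.0, 1.0, -0.006, -0.01]
contact_force: [-15.4, -5.1, 3.9]
width: 0.0369
gripper_force: 52.0
```

Emit:
apply_moves(steps=[0.1,-0.02,0.03,0,0.2,-0.04,0.05,0,0.2,-0.04,0.05,0,0.2,-0.04,0.05,0])

```text
clock: 20.2
position: [0.5466, -0.0644, 0.0049]
ee_rot: [-0.001, 1.0, -0.006, -0.011]
contact_force: [-16.5, -3.9, 2.2]
width: 0.0368
gripper_force: 52.0
```

```bash
python3 b.py | grep -v '('
```

```text
bubble row 230.39564220183487
20.25 [ 0.5466 -0.0644  0.0049] [-17.6  -4.1   3. ]
```

Emit:
apply_moves(steps=[0.07,0,0.0,0,0.14,0,0.0,0,0.14,0,0.0,0,0.14,0,0.0,0])

```text
clock: 20.58
position: [0.5466, -0.0643, 0.0049]
ee_rot: [-0.001, 1.0, -0.006, -0.013]
contact_force: [-18.8, -4.7, 6.3]
width: 0.037
gripper_force: 52.3
```

```bash
python3 b.py | grep -v '('
```

```text
bubble row 230.44476244991415
20.6333 [ 0.5466 -0.0643  0.0049] [-21.3  -3.9   5.4]
```

Emit:
apply_moves(steps=[0.04,0,0.03,0,0.08,0,0.06,0,0.1,0,0.08,0,0.1,0,0.08,0])

```text
clock: 20.97
position: [0.5475, -0.064, 0.005]
ee_rot: [-0.001, 1.0, -0.006, -0.013]
contact_force: [-18.6, -3.3, -0.4]
width: 0.0366
gripper_force: 51.7
```

```bash
python3 b.py | grep -v '('
```

```text
bubble row 235.2784210526316
21.0167 [ 0.5475 -0.064   0.005 ] [-18.5  -4.5   1.8]
```

Emit:
apply_moves(steps=[0.05,0,0.0,0,0.05,0,0.0,0,0.05,0,0.0,0,0.05,0,0.0,0,0.05,0,0.0,0,0.05,0,0.0,0,0.05,0,0.0,0,0.05,0,0.0,0])

```text
clock: 21.68
position: [0.5478, -0.0639, 0.005]
ee_rot: [-0.001, 1.0, -0.006, -0.013]
contact_force: [-19.7, -3.5, 2.4]
width: 0.037
gripper_force: 51.7
```

```bash
python3 b.py | grep -v '('
```

```text
bubble row 240.39089296274395
21.7333 [ 0.5478 -0.0639  0.005 ] [-19.4  -3.9   1.7]
```

Emit:
apply_moves(steps=[-0.2,0,-0.05,0,-0.4,0,-0.11,0,-0.6,0,-0.17,0,-0.8,0,-0.23,0,-1.0,0,-0.28,0,-1.2,0.05,-0.34,0,-1.25,0.05,-0.36,0,-1.25,0.05,-0.36,0])

```text
clock: 22.4
position: [0.548, -0.064, 0.0049]
ee_rot: [-0.001, 1.0, -0.007, -0.0]
contact_force: [-2.4, 3.6, 4.1]
width: 0.0366
gripper_force: 52.1
```

```bash
python3 b.py | grep -v '('
```

```text
bubble row 240.41489361702128
22.45 [ 0.548  -0.064   0.0049] [-2.2  4.3  5.1]
```

Emit:
apply_moves(steps=[0,0.08,0,0,0,0.08,0,0,0,0.08,0,0])

```text
clock: 22.7
position: [0.548, -0.064, 0.0049]
ee_rot: [0.0, 1.0, -0.007, -0.001]
contact_force: [-2.6, 1.6, 5.5]
width: 0.0368
gripper_force: 52.2
```

Emit:
apply_moves(steps=[0,0,0,0,0,0,0,0,0,0,0,0,0,0,0,0,0,0,0,0,0,0,0,0,0,0,0,0,0,0,0,0], jaw=0)

```text
clock: 23.37
position: [0.5484, -0.0639, 0.0048]
ee_rot: [0.0, 1.0, -0.007, 0.0]
contact_force: [-0.1, -0.0, 0.3]
width: 0.0857
gripper_force: 0.0
```

Emit:
apply_moves(steps=[0,0,0,0,0,0,0,0,0,0,0,0,0,0,0,0,0,0,0,0,0,0,0,0])

```text
clock: 23.87
position: [0.5484, -0.0639, 0.0048]
ee_rot: [0.0, 1.0, -0.007, 0.0]
contact_force: [-1.0, -0.8, 0.2]
width: 0.0855
gripper_force: 0.0
```

```bash
python3 b.py
```

```text
bubble row 240.37736966824644
(140, 123) (143, 142) (146, 153) (149, 162) (152, 162) (155, 159) (158, 160) (161, 160) (164, 161) (167, 161) (170, 161) (173, 161) (176, 160) (179, 160) (182, 160) (185, 160) (188, 158) (191, 154) (194, 148) (197, 134) (200, 121) (203, 113) (206, 115) (209, 124) (212, 140) (215, 152) (218, 163) (221, 179) (224, 189) (227, 199) (230, 211) (233, 216) (236, 221) (239, 223) (242, 221) (245, 217) (248, 214) (251, 208) (254, 199) (257, 190) (260, 174) (263, 157) (266, 141) (269, 125) (272, 115) (275, 115) (278, 126) (281, 145) (284, 161) (287, 164) (290, 161) (293, 160) (296, 160) (299, 159) (302, 160) (305, 160) (308, 160) (311, 159) (314, 160) (317, 160) (320, 160) (323, 161) (326, 164) (329, 165) (332, 161) (335, 156) (338, 143) (341, 111)
23.9167 [ 0.5483 -0.0639  0.0048] [-0.3  0.8  0.4]
```

Centred: the bubble is at row 240.4 and the lines at 204 and 274, with the wedge released. I'll retreat straight up, then back.

Emit:
apply_moves(steps=[0,0,0.8,0,0,0,2,0,0,0,4,0,0,0,6.5,0,0,0,9,0,-2,0,11,0,-5,0,13,0,-8,0,14,0])

```text
clock: 24.58
position: [0.4692, -0.0643, 0.1476]
ee_rot: [0.001, 1.0, -0.006, 0.002]
contact_force: [0.8, -0.4, -0.1]
width: 0.0855
gripper_force: 0.0
```

Emit:
apply_moves(steps=[-3,0,2,0,-6,0,3,0,-9,0,4,0,-9,0,4,0,-9,0,4,0,-9,0,4,0,-9,0,4,0,-9,0,4,0])

```text
clock: 25.25
position: [0.3792, -0.064, 0.1845]
ee_rot: [-0.0, 1.0, -0.007, -0.0]
contact_force: [0.8, -0.4, -0.3]
width: 0.0855
gripper_force: 0.0
```

```bash
python3 b.py | grep -v '(';python3 m.py|tail -4
python3 - <<'E'
from h import *
t=get_image("top")[:,:,::-1];s=get_image("scene")[:,:,::-1]
a=cv2.resize(t[120:240,310:410],(400,480),interpolation=cv2.INTER_CUBIC)
b=cv2.resize(s[170:290,220:320],(400,480),interpolation=cv2.INTER_CUBIC)
cv2.imwrite("pics/c5.png",np.hstack([a,b]))
E
```

```text
bubble row 240.39715873996295
25.3 [ 0.3791 -0.0639  0.1844] [0.  0.6 0.7]
hL [ 0.15 -0.49]
hR [ 0.19 -0.39]
panel [ 0.05 -0.1 ]
vblk [ 0.07 -0.83]
```

View pics/c5.png

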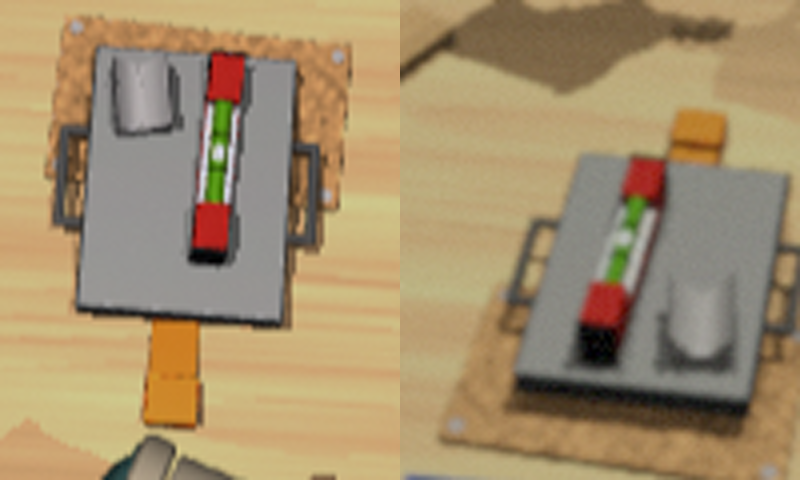

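The bubble sits centred at (219,153). The wedge at (172,375) is under the near end, and the plate shift is only what its tilt accounts for.

```bash
python3 -c "
from rig import *
print(sign_off())"
```

```text
the job is handed in; nothing more can be done
None
```

The wedge is under the near foot and released, the bubble reads centred between its lines, the plate moved under 1 mm or so in the images, and the job was handed in at about 25 s.

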